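# Load a battery stick into the test dock

## Robot

A 6-joint arm with a two-finger parallel gripper is mounted at the origin on the work surface. World frame = base frame: x ahead of the robot, y to its left, z up, the work surface at z = 0. Lengths are in m, angles in rad, forces in N, time in s.
With the tool pointing down it reaches from about 0.375 to 0.75 m from the base axis. Payload 9 kg.
Tool frame: the origin (TCP) lies at the very end of the fingers, on their centre line; the grasp point (between the pads) lies 19 mm behind it; z points along the fingers, y is the line along which they close (so a half turn about z gives the same grasp; the last joint's range is limited). The gripper opens to 85 mm and grips with 20 to 120 N. Pads are 22 mm wide; open, the fingers measure 114 mm over their backs; the gripper's body (76 mm by 85 mm) begins 54 mm behind the grasp point. The pads swing forward as they close: fully open they stand 13 mm farther back than shut.
Start: joints at [1.122, 0.104, 0.097, 1.564, 0, 1.353], TCP at [0.137, 0.584, 0.231] pointing down, gripper open.
Joint ranges: [-2.99, 2.99], [-0.84, 1.86], [-1.1, 1.16], [-1.84, 2.11], [-1.51, 1.56], [-3.14, 3.14]. Speed limits (rad/s): [2.22, 2.22, 2.57, 3.14, 3.14, 3.14].

## Interface

Orientations are given as a rotation vector (axis times angle).
In Python, from cell import arm gives the robot as it stands. The module is installed in compiled form; this text tells all that it offers.
- The arm moves only by the tool apply_moves, never from a script. Its argument "rows" is a list that holds one entry, the list of rows, each a list of 6 numbers: the shift along the tool's x, y, z as a fraction of full scale, then the turn, a rotation vector about the tool's x, y, z as a fraction of full scale. A call has 1 to 10 rows; each row is the pose to reach, as a shift and turn from the pose commanded when the call began, along the tool's axes at that moment; what a row does not reach only later rows make up. Full scale, the value 1, is 0.25 m for a shift and pi/2 rad for a turn. A row lasts 1/12 s, in which the tool goes at most 41.7 mm and 7.16 degrees, less where a joint would pass 70% of its speed; a pose out of reach is approached as far as the arm can. A call with a number of a shift or a turn outside -1 to 1 is refused whole. A call with a gripper value outside its range is refused whole. "claw" is the opening, from 0 (shut) to 1 (fully open), set as the call begins (left out, the last holds). The fingers move at their own pace and stop on an object; the grip force is fixed at half the most. Time passes only in rows, so rows that repeat a pose let the fingers close. It gives the time, the measured TCP pose, the force, the opening and the grip force at its end, in the units of the state.
- arm.read_state(): the state, without advancing time (a new reading comes with each control period).
- arm.grab_frame(name): name is "scene" or "side" or "wrist"; returns the picture (480x640x3 uint8, blue, green, red); there is no depth.
- arm.calibration(name): a dict with "mtx" (3x3 intrinsics, pixels), "R" (3x3) and "t" (3): a world point X has camera coordinates R X + t; the wrist camera has in their place "tool_from_camera" (4x4, takes a point from camera to tool coordinates, whose origin is the TCP and whose axes are the flange's). Camera axes: x right, y down, z forward; pixel columns grow to the right and rows downward; lengths in m; the calibration is good to about 2 mm. A picture is of the moment at which its call begins: read the wrist's pose just before it. calibration takes no time and is no camera call.
- arm.finish_job(): hands the job in; it is judged then, once.
Trained networks look in the newest picture that a camera, given by its name, has taken for a name from the list of things; names that differ only in an ending like _2 or _b are one class to them, and where a whole thing is asked for, a point or a joint stands for the part that bears it (a point fixed in the world has none). Each returns a list of dicts, best first, with "conf" (0 to 1); they miss things now and then, are a little off and sometimes report something else, mostly with a low value. They report only what shows in the picture. A call takes as long as a camera call. They do not tell look-alikes from the thing itself.
- arm.find_in(camera, target): "point" ([x, y, z] in m, in world coordinates, good to about 4 mm: the middle of the surface that is visible of it).
- arm.cut_out(camera, target): "region" (480x640 bool, what is visible of it).
The state is a dict: "clock": time; "joint_positions": joint angles; "dq": joint speeds; "effort": joint torques, N m; "tool_pos": TCP position; "tcp_rot": TCP orientation; "wrist_force": force on the tool from outside, world axes, zero at the start; "moment": the same for the moment, N m; "gripper_width": finger opening in m; "grip_force": force on a finger pad.
Only numpy, scipy, OpenCV 4.12 (cv2) and the standard library are available. Lean on these libraries where they do the work, as an engineer would, in place of code of your own. Each camera call takes 0.05 s, during which the arm holds its last target. There are 200 camera calls.

## Task

Get the green battery stick ready on the blue test dock. First press down the black-dotted end of the dock's flush yellow cover so that its other end tips up and stays up, then take the cover off by that end and lay it flat on the black mat. Then roll the battery sideways out of its spring clips into the catch trough of the rack (straight up, the hooked jaws hold it), pick it up from there, lay it fully home in the dock's saddles between the copper contacts, and finally throw the red lever all the way over, away from the cover opening; do not drop the battery on the bench and leave everything else where it stands.

Things in the scene. Friction and masses are not known exactly. Their poses are not given: they have to be found in the camera images.
- dock: blue open-topped test dock fixed on the bench, 204 (x) x 128 (y) x 60 mm high, origin under its centre. Its x runs along its length, from the end where the cover is pressed (-x) to the red lever (+x). The cover lies flush in its top, 1.5 mm gap all round, on two fulcrum bumps at x = +14 mm and, at the -x end, on a plunger that slides down 30 mm and stays where pushed (about 3 N)
- dock_seat (a point): where the battery's centre lies when home in the two white V saddles: dock x = +5, y = 0, 32 mm above the bench, 28 below the dock's top. The battery lies along the dock's x between two copper contacts 134 mm apart (25 mm high). Beside its middle a bay (dock x -28 to +38 mm, 106 mm wide, open down to the floor 6 mm above the bench) leaves the fingers room
- dock_press (a point): where to press the cover: on its top, at the black dot, 70 mm to -x of the dock's centre, 60 mm above the bench (fixed to the dock, does not move with the cover). It must go down about 28 mm, until the plunger stops: the cover then leans about 0.34 rad and its far end stands about 23 mm above the dock's top
- cover_mid (a point): centre (mid-thickness) of the loose yellow cover, 140 g, 8 mm thick, 170 mm long (its x) and 64 mm wide (its y), with a side lug at each long side (x = -25 to +35 mm) making it 102 mm wide there. Its black dot is at its -x end; its x is the dock's x at the start
- cover_grip (a point): on the cover, 60 mm from its centre to its +x end (the end that tips up), mid-thickness and mid-width: there it is 64 mm wide and can be gripped across its width once it stands about 15 mm above the dock's top
- mat: black rubber mat fixed on the bench, 200 (x) x 130 (y) x 3 mm, origin under its centre. The cover, laid flat, is to have its centre within about 60 mm of the mat's centre along each side
- rack: dark clip rack fixed on the bench, base 150 (x) x 165 (y, from -50 to +115 mm) x 8 mm, origin on the bench under the clipped battery. Two clips at x = -36 and +36 mm, each 16 mm wide; between them, and between the two ramps and trough ends, it is open down to the 8 mm base (56 mm of room for fingers along x). A lip 24 mm high stands at y = -48 mm
- clip (a point): between the clips, where the battery's centre starts: rack x = 0, y = 0, 46 mm above the bench. Each clip has a rigid steel jaw at -y hooked over the battery (top 72 mm above the bench) and a slippery 24 mm high sprung jaw at y = +20 mm that folds flat to +y when the battery is pushed that way (5 to 8 N). Push level at its mid-height, fingertips well below that; after about 30 mm it rolls on to +y by itself
- trough (a point): where the battery's centre comes to rest after rolling down the ramp: rack y = +77 mm, x = 0, 35 mm above the bench, lying along the rack's x against two end stops 40 mm high
- battery_mid (a point): centre of the loose green battery stick with copper bands, 36 mm diameter, 120 mm long along its own x, 250 g. Clipped at the start with its centre 46 mm above the bench, lying along the rack's x
- lever (a joint): red toggle lever: 0 leaning to the dock's -x (towards the cover opening), 1.0 fully thrown over to +x; stays where it is left. It turns about an axis along the dock's y
- lever_tip (a point): tip of the red lever (arm 75 mm long, ball on top), which a fingertip pushes over easily along the dock's x at 10 to 15 mm below this point; the tip travels about 70 mm
- tape: white tape roll, 90 mm across, 24 mm high, bystander; origin at its underside
- driver: screwdriver lying down, bystander; origin at its underside
- spray: red can, 56 mm across, 170 mm high, bystander; origin at its underside
- mug: white mug, 80 mm across, 90 mm high, bystander; origin at its underside
- wrench: wrench lying down, bystander; origin at its underside
- carton: cardboard carton 120 x 90 x 70 mm, bystander; origin at its underside
- oil: grey bottle with red cap, 60 mm across, 150 mm high, bystander; origin at its underside
Not all that is in view belongs to the job. Of the things that look like the part that bears battery_mid, the middle-sized one is meant.

How it is judged:
By the outcome, as a careful person would: the job done as asked, in the order asked, and still so for the second after the job is handed in, with the robot touching nothing.
It also fails if it takes over 72 s, if anything falls off the work surface, if the arm or the gripper's body presses on something with over 40 N, if the wrist force passes 120 N, or if a joint passes its speed limit or range.

## Working session

There is one attempt and no reset: what is moved stays moved. The work goes in short steps, Python scripts to look and compute and a tool call to move; the robot and the scene stay as the last step left them, time stands still between calls to the robot, and variables do not carry over. Pictures are saved under pics/ and viewed, at most 10 in all, crops included, and the job is handed in when it is done.

Besides the shell and the picture viewer there is one more tool, called after "Emit:" as a command line: name --argument value ..., lists and objects as JSON in quotes. apply_moves: Moves the arm, as the interface text tells. Its arguments: {"type":"object","properties":{"rows":{"type":"array","items":{"type":"array","items":{"type":"array","items":{"type":"number","minimum":-1,"maximum":1}}}},"claw":{"type":"number"}},"required":["rows"]}

```bash
mkdir -p pics; cat > h.py <<'E'
import numpy as np, cv2
from scipy.spatial.transform import Rotation as Ro
from cell import arm
def cam(n, st=None):
    c=arm.calibration(n); K=np.array(c["mtx"])
    if n=="wrist":
        T=np.array(c["tool_from_camera"]); st=st or arm.read_state()
        Rt=Ro.from_rotvec(st["tcp_rot"]).as_matrix()
        Rw=Rt@T[:3,:3]; o=Rt@T[:3,3]+np.array(st["tool_pos"])
        return K,Rw.T,-Rw.T@o
    return K,np.array(c["R"]),np.array(c["t"]).ravel()
def pix2z(c,uv,z):
    K,R,t=c; d=R.T@np.linalg.solve(K,[uv[0],uv[1],1.]); o=-R.T@t
    return o+d*(z-o[2])/d[2]
def proj(c,X):
    K,R,t=c; p=K@(R@np.array(X)+t); return p[:2]/p[2]
def snap(n,f=None):
    c=cam(n); im=arm.grab_frame(n)
    if f: cv2.imwrite("pics/"+f,im)
    return c,im
def rel(p,yawvec=None):
    """shift in tool axes, fraction units, from current measured pose to world p"""
    st=arm.read_state(); R=Ro.from_rotvec(st["tcp_rot"]).as_matrix()
    return np.round(R.T@(np.array(p)-st["tool_pos"])/.25,3)
E
python3 - <<'E'
from h import *
st=arm.read_state(); print(st["tool_pos"],Ro.from_rotvec(st["tcp_rot"]).as_matrix().round(3), st["clock"])
ims=[]
for n in ("scene","side"):
    c,im=snap(n,n+"0.png")
    print(n,(-c[1].T@c[2]).round(3))
    for t in ("dock","cover_mid","mat","rack","battery_mid","lever_tip"):
        print(t,[(np.round(d["point"],3).tolist(),round(d["conf"],2),proj(c,d["point"]).round().tolist()) for d in arm.find_in(n,t)])
print(arm.read_state()["clock"])
E
```

```text
[0.13711272 0.58378515 0.230523  ] [[-0.973  0.229 -0.001]
 [ 0.229  0.973 -0.001]
 [ 0.    -0.001 -1.   ]] 0.0
scene [1.542 0.736 1.532]
dock [([0.602, -0.243, 0.044], 0.64, [252.0, 230.0])]
cover_mid [([0.528, -0.28, 0.064], 0.62, [258.0, 209.0])]
mat [([0.513, -0.011, 0.009], 0.83, [322.0, 251.0]), ([0.501, 0.328, 0.007], 0.28, [409.0, 297.0])]
rack [([0.502, 0.328, 0.007], 0.66, [409.0, 297.0]), ([0.793, -0.207, 0.117], 0.41, [220.0, 256.0])]
battery_mid [([0.312, -0.188, 0.038], 0.83, [315.0, 191.0]), ([0.512, 0.288, 0.063], 0.63, [398.0, 283.0]), ([0.331, 0.301, 0.024], 0.52, [428.0, 256.0])]
lever_tip [([0.504, 0.331, 0.008], 0.44, [409.0, 297.0]), ([0.649, -0.262, 0.102], 0.4, [237.0, 224.0])]
side [0.216 0.866 1.136]
dock [([0.558, -0.235, 0.042], 0.56, [328.0, 212.0])]
cover_mid [([0.526, -0.279, 0.061], 0.66, [341.0, 202.0])]
mat [([0.509, -0.01, 0.002], 0.72, [321.0, 269.0])]
rack [([0.477, 0.524, 0.006], 0.57, [265.0, 430.0])]
battery_mid [([0.298, -0.173, 0.041], 0.94, [397.0, 241.0]), ([0.32, 0.304, 0.022], 0.92, [351.0, 368.0]), ([0.493, 0.285, 0.06], 0.87, [292.0, 337.0])]
lever_tip [([0.649, -0.254, 0.105], 0.53, [306.0, 189.0])]
0.7
```

View pics/scene0.png

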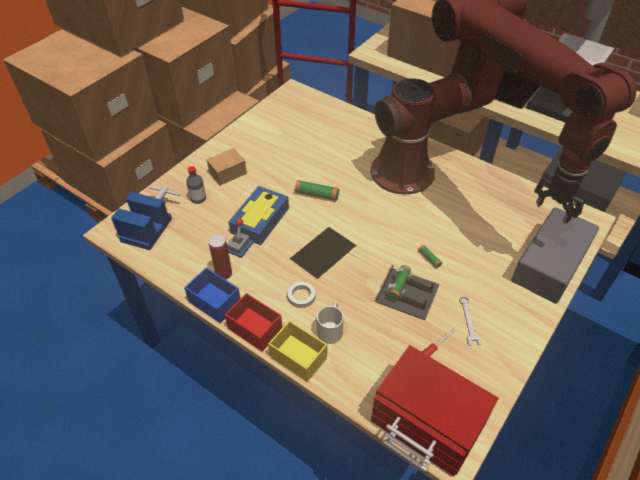

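View pics/side0.png

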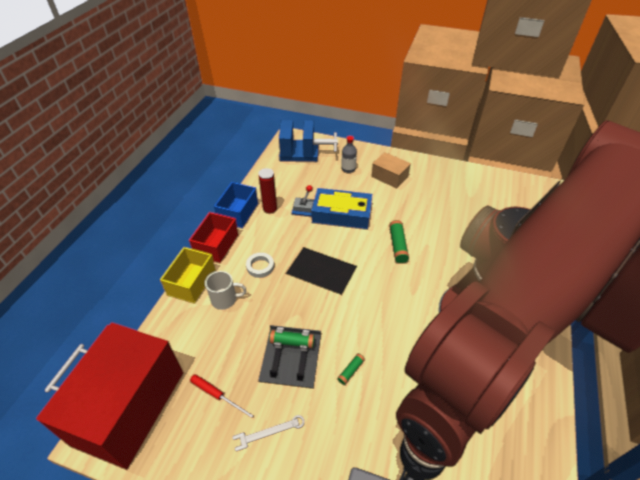

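The scene shows the dock at (260,215), with its dot end at (268,197) and the lever at (238,232), and the mat at (323,252). The three green sticks are large at (317,190), clipped in the rack at (400,283), and small at (430,256). The clipped one should be the middle-sized one. I'll confirm that in a crop while measuring.

```bash
python3 - <<'E'
from h import *
def rect(P):
    (c,s,a)=cv2.minAreaRect((P[:,:2]*1000).astype(np.float32)); return np.round(c,1),np.round(s,1),round(a,1)
crops=[]
for n in ("scene","side"):
    c,im=snap(n)
    if n=="scene": crops.append(cv2.resize(im[170:320,290:450],None,fx=4.5,fy=4,interpolation=cv2.INTER_CUBIC))
    hsv=cv2.cvtColor(im,cv2.COLOR_BGR2HSV)
    for t,z in (("cover_mid",.06),("mat",.003),("battery_mid",.046)):
        for d in arm.cut_out(n,t)[:3]:
            m=np.array(d["region"]).astype(np.uint8)
            v,u=np.nonzero(m)
            if len(u)<30: continue
            P=np.array([pix2z(c,(a,b),z) for a,b in zip(u,v)])
            Q=P[:,:2]-P[:,:2].mean(0); w,V=np.linalg.eigh(Q.T@Q/len(Q)); ax=V[:,1]
            L=Q@ax; 
            print(n,t,round(d["conf"],2),"px",(int(u.mean()),int(v.mean())),"mean",(P.mean(0)*1e3).round(1)[:2],"yaw",round(np.degrees(np.arctan2(ax[1],ax[0])),1),"L",round(np.ptp(L)*1e3),"W",round(np.ptp(Q@V[:,0])*1e3),rect(P))
cv2.imwrite("pics/crop.png",crops[0])
E
```

```text
scene cover_mid 0.81 px (258, 209) mean [ 523.7 -279.8] yaw -169.1 L 175 W 108 (array([ 523. , -282.5]), array([175.1, 107.6]), 11.3)
scene cover_mid 0.29 px (220, 255) mean [ 762.1 -243.9] yaw 53.1 L 194 W 58 (array([ 763.5, -244.3]), array([193.6,  57.7]), 51.3)
scene mat 0.78 px (322, 252) mean [510.7  -7.5] yaw 172.0 L 208 W 137 (array([508.3,  -8. ]), array([134.8, 206.2]), 82.9)
scene battery_mid 0.8 px (316, 189) mean [ 312.7 -179.6] yaw 107.7 L 171 W 73 (array([ 312.4, -181.3]), array([ 73.9, 169.1]), 20.3)
scene battery_mid 0.67 px (398, 282) mean [499.8 285.7] yaw -169.4 L 146 W 40 (array([496. , 283.3]), array([145.7,  39.3]), 11.8)
scene battery_mid 0.61 px (429, 256) mean [345.6 312.2] yaw 68.2 L 100 W 32 (array([344.8, 310.9]), array([100.1,  30.8]), 69.4)
side cover_mid 0.72 px (341, 202) mean [ 521.6 -277.4] yaw -169.0 L 167 W 107 (array([ 522.1, -275.5]), array([167.4, 104.6]), 18.5)
side mat 0.79 px (321, 270) mean [508.5  -4.7] yaw 172.2 L 205 W 137 (array([509.6,  -7.8]), array([136.1, 205. ]), 83.0)
side mat 0.43 px (289, 360) mean [487.9 325.4] yaw 91.6 L 198 W 179 (array([492.7, 310.2]), array([154.2, 183.6]), 12.0)
side battery_mid 0.88 px (290, 338) mean [498.7 284.9] yaw -168.4 L 124 W 41 (array([499.4, 284.2]), array([124.4,  41.4]), 11.8)
side battery_mid 0.82 px (350, 368) mean [319.  317.2] yaw 71.0 L 97 W 28 (array([318.6, 316.4]), array([97. , 27.5]), 70.3)
side battery_mid 0.73 px (397, 241) mean [ 296.  -170.2] yaw 108.2 L 189 W 49 (array([ 298.2, -174.3]), array([ 48.9, 189.4]), 18.3)
```

View pics/crop.png

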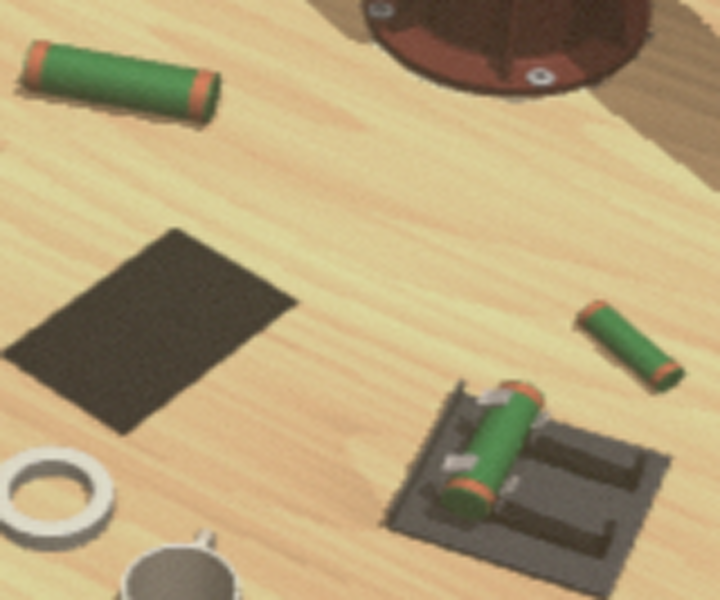

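The crop shows large, middle-sized (clipped) and small sticks. The clipped stick in the rack at scene (400,283) is the middle one, about 120 mm long, so it's the one meant. I'll go above the dock press point first.

```bash
cat >> h.py <<'E'
def Rt(a,t=0):
    a=np.radians(a); dx=np.array([np.cos(a),np.sin(a),0]); y=np.array([-np.sin(a),np.cos(a),0])
    z=np.sin(t)*dx-np.cos(t)*np.array([0,0,1.]); return np.column_stack([np.cross(y,z),y,z])
def plan(*wps):
    """chained rows: each (p,a,tilt) from the one before"""
    st=arm.read_state(); p0=np.array(st["tool_pos"]); R0=Ro.from_rotvec(st["tcp_rot"]).as_matrix()
    for p,a,t in wps:
        R1=Rt(a,t); s=R0.T@(np.array(p)-p0); w=Ro.from_matrix(R0.T@R1).as_rotvec()
        print(np.round(np.r_[s/.25,w/(np.pi/2)],3).tolist(),"n>=",np.ceil(max(np.linalg.norm(s)/.0417,np.degrees(np.linalg.norm(w))/7.16)))
        p0,R0=np.array(p),R1
A=11.; C=np.array([.5217,-.2787])
def dock(x,y,z,A=A,C=C):
    a=np.radians(A); return np.r_[C+[x*np.cos(a)-y*np.sin(a),x*np.sin(a)+y*np.cos(a)],z]
E
python3 - <<'E'
from h import *
print(dock(-.07,0,.06))
plan(([.37,.36,.235],11,0),([.48,.05,.235],11,0),([.42,-.25,.235],11,0))
E
```

```text
[ 0.4529861  -0.29205663  0.06      ]
[-1.111, -0.66, -0.015, 0.0, 0.0, -0.269] n>= 8.0
[-0.195, -1.301, 0.0, 0.0, 0.0, 0.0] n>= 8.0
[0.465, -1.132, 0.0, 0.0, 0.0, 0.0] n>= 8.0
```

Emit:
apply_moves --rows '[[[-1, -0.66, -0.015, 0, 0, -0.269], [-1, -0.66, -0.015, 0, 0, -0.269], [-1, -0.66, -0.015, 0, 0, -0.269], [-1, -0.66, -0.015, 0, 0, -0.269], [-1, -0.66, -0.015, 0, 0, -0.269], [-1, -0.66, -0.015, 0, 0, -0.269], [-1, -0.66, -0.015, 0, 0, -0.269], [-1, -0.66, -0.015, 0, 0, -0.269]]]' --claw 0

```text
clock: 1.77
tool_pos: [0.3456, 0.3632, 0.2352]
tcp_rot: [-0.296, 3.126, -0.001]
wrist_force: [-0.6, 0.1, -0.4]
gripper_width: -0.0002
grip_force: 0.0
```

Emit:
apply_moves --rows '[[[-0.19, -0.81, 0, 0, 0, 0], [-0.19, -0.81, 0, 0, 0, 0], [-0.19, -0.81, 0, 0, 0, 0], [-0.19, -0.81, 0, 0, 0, 0], [-0.19, -0.81, 0, 0, 0, 0], [-0.19, -0.81, 0, 0, 0, 0]]]'

```text
clock: 2.27
tool_pos: [0.4307, 0.1708, 0.235]
tcp_rot: [-0.29, 3.127, -0.003]
wrist_force: [-1.1, 0.4, -0.5]
gripper_width: 0.0001
grip_force: 0.0
```

Emit:
apply_moves --rows '[[[0.1, -0.81, 0, 0, 0, 0], [0.1, -0.81, 0, 0, 0, 0], [0.1, -0.81, 0, 0, 0, 0], [0.1, -0.81, 0, 0, 0, 0], [0.1, -0.81, 0, 0, 0, 0], [0.1, -0.81, 0, 0, 0, 0]]]'

```text
clock: 2.77
tool_pos: [0.4424, -0.0326, 0.2348]
tcp_rot: [-0.291, 3.128, -0.003]
wrist_force: [-0.1, 0.1, -0.5]
gripper_width: -0.0002
grip_force: 0.0
```

Emit:
apply_moves --rows '[[[0.25, -0.81, 0, 0, 0, 0], [0.25, -0.81, 0, 0, 0, 0], [0.25, -0.81, 0, 0, 0, 0], [0.25, -0.81, 0, 0, 0, 0], [0.25, -0.81, 0, 0, 0, 0], [0.25, -0.81, 0, 0, 0, 0], [0.25, -0.81, 0, 0, 0, 0]]]'

```text
clock: 3.35
tool_pos: [0.4188, -0.2395, 0.2347]
tcp_rot: [0.295, -3.127, -0.001]
wrist_force: [-0.0, 0.4, 0.1]
gripper_width: 0.0
grip_force: 0.0
```

```bash
python3 - <<'E'
from h import *
st=arm.read_state(); print(st["clock"],st["tool_pos"],Ro.from_rotvec(st["tcp_rot"]).as_matrix().round(3).tolist(),np.round(st["wrist_force"],1))
c,im=snap("wrist","w1.png")
for d in arm.cut_out("wrist","cover_mid")[:1]:
    m=np.array(d["region"]).astype(np.uint8); v,u=np.nonzero(m)
    P=np.array([pix2z(c,(a,b),.06) for a,b in zip(u,v)])
    print(d["conf"],u.min(),u.max(),v.min(),v.max(),P.mean(0),cv2.minAreaRect((P[:,:2]*1000).astype(np.float32)))
for t in ("lever_tip","dock"): print(t,[(np.round(d["point"],3),d["conf"]) for d in arm.find_in("wrist",t)])
print(arm.read_state()["wrist_force"])
E
```

```text
3.35 [ 0.41882511 -0.23947615  0.23465958] [[-0.982, -0.187, -0.0], [-0.187, 0.982, 0.001], [0.0, 0.001, -1.0]] [-0.   0.4  0.1]
0.73 183 302 224 371 [ 0.50072512 -0.29250945  0.06      ] ((500.8438415527344, -289.0475769042969), (95.92601776123047, 140.0096893310547), 81.25833892822266)
lever_tip []
dock [(array([ 0.447, -0.313,  0.064]), 0.65)]
[-0.08152524  0.31511174  0.16911588]
```

View pics/w1.png

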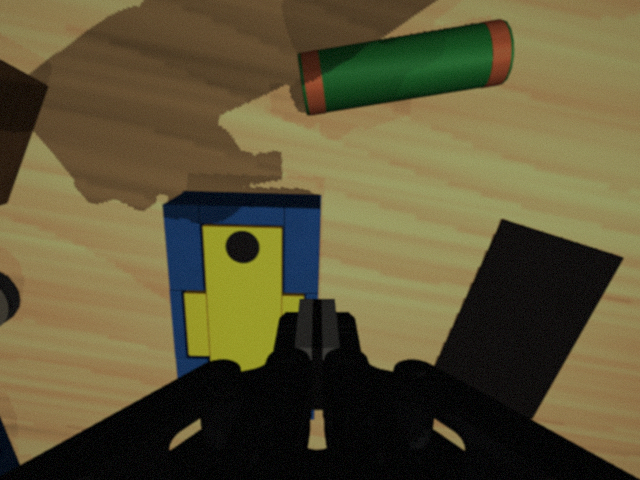

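The wrist view shows the black dot at (242,247), the cover's -x end edge from (202,227) to (283,227), and the dock's top -x edge from (165,205) to (320,208).

```bash
python3 - <<'E'
from h import *
c=cam("wrist")
q={k:pix2z(c,v,.06) for k,v in dict(dot=(242,247),eL=(202,227),eR=(283,226),dL=(165,206),dR=(321,207),sL0=(202,227),sL1=(208,360),lugTL=(183,292),lugBL=(187,357)).items()}
for k,v in q.items(): print(k,v.round(4))
e=(q["eL"]+q["eR"])/2; a=np.degrees(np.arctan2(*(q["sL1"]-q["sL0"])[1::-1])); print("yaw side",a, "wid",np.linalg.norm(q["eL"]-q["eR"]))
d=q["dL"]-q["dR"]; print("yaw",np.degrees(np.arctan2(d[0],-d[1])))
for A_ in (11,11.5): print(dock(.085,0,.06,A_,e[:2]),dock(.07,0,.06,A_,q["dot"][:2]))
C2=dock(.07,0,.06,11,q["dot"][:2])[:2]
print("pred C-based dot",dock(-.07,0,.06))
plan((np.r_[q["dot"][:2],.07],11,0),(np.r_[q["dot"][:2],.03],11,0))
E
```

```text
dot [ 0.4582 -0.2919  0.06  ]
eL [ 0.4475 -0.3259  0.06  ]
eR [ 0.4342 -0.262   0.06  ]
dL [ 0.436  -0.3566  0.06  ]
dR [ 0.4131 -0.235   0.06  ]
sL0 [ 0.4475 -0.3259  0.06  ]
sL1 [ 0.5696 -0.3072  0.06  ]
lugTL [ 0.5075 -0.3355  0.06  ]
lugBL [ 0.5702 -0.3259  0.06  ]
yaw side 8.729194026473698 wid 0.06527447196485385
yaw 10.671338273790434
[ 0.52431788 -0.27773653  0.06      ] [ 0.52689038 -0.27858788  0.06      ]
[ 0.52417317 -0.27700903  0.06      ] [ 0.52677121 -0.27798875  0.06      ]
pred C-based dot [ 0.4529861  -0.29205663  0.06      ]
[-0.108, -0.248, 0.661, 0.0, 0.0, 0.001] n>= 5.0
[0.0, 0.0, 0.16, 0.0, 0.0, 0.0] n>= 1.0
```

Emit:
apply_moves --rows '[[[-0.096, -0.248, 0.3, 0, 0, 0], [-0.096, -0.248, 0.6, 0, 0, 0], [-0.096, -0.248, 0.66, 0, 0, 0], [-0.096, -0.248, 0.66, 0, 0, 0], [-0.096, -0.248, 0.66, 0, 0, 0], [-0.096, -0.248, 0.66, 0, 0, 0]]]'

```text
clock: 4.05
tool_pos: [0.4534, -0.2909, 0.0655]
tcp_rot: [0.303, -3.123, -0.009]
wrist_force: [-0.4, 0.6, 0.3]
gripper_width: -0.0001
grip_force: 0.0
```

Emit:
apply_moves --rows '[[[0, 0, 0.03, 0, 0, 0], [0, 0, 0.06, 0, 0, 0], [0, 0, 0.08, 0, 0, 0], [0, 0, 0.1, 0, 0, 0], [0, 0, 0.12, 0, 0, 0], [0, 0, 0.135, 0, 0, 0], [0, 0, 0.135, 0, 0, 0]]]'

```text
clock: 4.63
tool_pos: [0.4552, -0.2943, 0.0365]
tcp_rot: [-0.301, 3.126, -0.001]
wrist_force: [-1.5, 0.7, 4.3]
gripper_width: -0.0005
grip_force: 2.1
```

Plunger force is 4 N, as expected. I'll continue down to the stop.

Emit:
apply_moves --rows '[[[0, 0, 0.01, 0, 0, 0], [0, 0, 0.015, 0, 0, 0], [0, 0, 0.02, 0, 0, 0], [0, 0, 0.025, 0, 0, 0], [0, 0, 0.025, 0, 0, 0]]]'

```text
clock: 5.05
tool_pos: [0.4556, -0.2948, 0.035]
tcp_rot: [-0.301, 3.126, -0.004]
wrist_force: [-15.0, 12.2, 45.4]
gripper_width: 0.0001
grip_force: 23.7
```

Emit:
apply_moves --rows '[[[0, 0, -0.1, 0, 0, 0], [0, 0, -0.25, 0, 0, 0], [0.2, 0, -0.6, 0, 0, 0], [0.2, 0, -0.7, 0, 0, 0], [0.2, 0, -0.7, 0, 0, 0], [0.2, 0, -0.7, 0, 0, 0]]]' --claw 1

```text
clock: 5.55
tool_pos: [0.406, -0.3062, 0.213]
tcp_rot: [-0.298, 3.122, -0.014]
wrist_force: [-0.5, -0.1, 1.0]
gripper_width: 0.0722
grip_force: 0.0
```

```bash
python3 - <<'E'
from h import *
_,w=snap("wrist"); _,s=snap("side"); _,s2=snap("scene")
print(arm.read_state()["tool_pos"])
a=cv2.resize(w[:,60:440],(400,505)); b=cv2.resize(s[170:240,280:390],(400,252),interpolation=cv2.INTER_CUBIC); d=cv2.resize(s2[170:265,210:310],(400,252),interpolation=cv2.INTER_CUBIC)
cv2.imwrite("pics/p2.png",np.hstack([a[:504],np.vstack([b,d])]))
print("side lever",[(np.round(x["point"],3),x["conf"]) for x in arm.find_in("side","lever_tip")])
E
```

```text
[ 0.405756   -0.30377831  0.20499365]
side lever [(array([ 0.647, -0.255,  0.104]), 0.63), (array([0.651, 0.477, 0.027]), 0.53)]
```

View pics/p2.png

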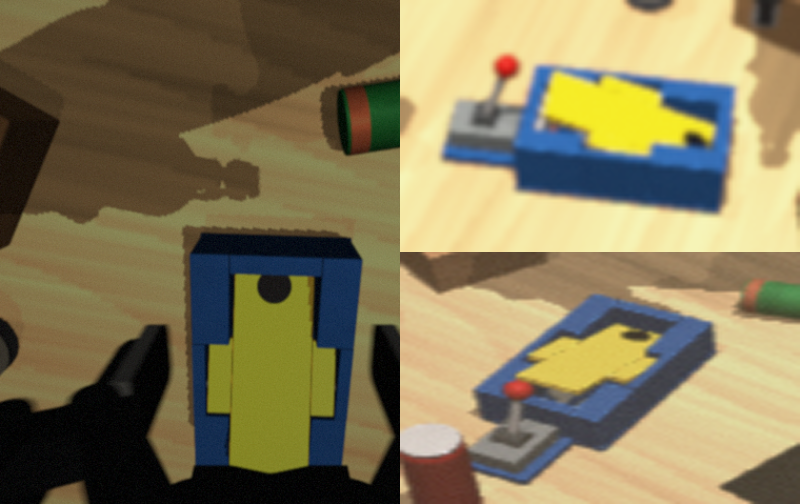

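The cover's +x end is up and staying up: the view shows the dot end sunken and a gap at the lever end. Next I'll grip it, with the tool tilted to match.

```bash
sed -i 's/^A=11.; C=.*/A=10.8; C=np.array([.5237,-.2782])/' h.py; python3 - <<'E'
from h import *
g=dock(.0683,0,.0605); zt=Rt(A,.34)[:,2]; print(g,zt)
plan((g-.09*zt,A,.34),(g,A,.34),(g+[0,0,.12],A,.34))
E
```

```text
[ 0.59079022 -0.26540186  0.0605    ] [ 0.32758012  0.06248925 -0.94275467]
[-0.636, 0.008, 0.234, 0.001, -0.217, 0.002] n>= 5.0
[-0.0, 0.0, 0.36, 0.0, 0.0, 0.0] n>= 3.0
[-0.16, 0.0, -0.453, 0.0, 0.0, 0.0] n>= 3.0
```

Emit:
apply_moves --rows '[[[-0.636, 0.008, 0.234, 0.001, -0.217, 0.002], [-0.636, 0.008, 0.234, 0.001, -0.217, 0.002], [-0.636, 0.008, 0.234, 0.001, -0.217, 0.002], [-0.636, 0.008, 0.234, 0.001, -0.217, 0.002], [-0.636, 0.008, 0.234, 0.001, -0.217, 0.002], [-0.636, 0.008, 0.234, 0.001, -0.217, 0.002], [-0.636, 0.008, 0.234, 0.001, -0.217, 0.002]]]'

```text
clock: 6.33
tool_pos: [0.5609, -0.2702, 0.145]
tcp_rot: [-0.265, 2.791, 0.047]
wrist_force: [-0.7, 0.5, 0.2]
gripper_width: 0.0854
grip_force: 0.0
```

```bash
python3 - <<'E'
from h import *
st=arm.read_state(); print(st["gripper_width"],st["tool_pos"])
c,im=snap("wrist","w3.png")
g=dock(.0683,0,.0605); plan((g,A,.34))
# predicted cover end corners when tilted
for y in (-.032,.032): 
    s=.071; print(y,proj(c,dock(.014+s*.943-.0027,y,.052+s*.333+.0075)))
E
```

```text
0.08537449209761619 [ 0.56088393 -0.27024316  0.14504637]
[-0.0, -0.0, 0.363, -0.0, 0.0, 0.0] n>= 3.0
-0.032 [260.19974783 287.45461823]
0.032 [372.67004464 287.40760561]
```

View pics/w3.png

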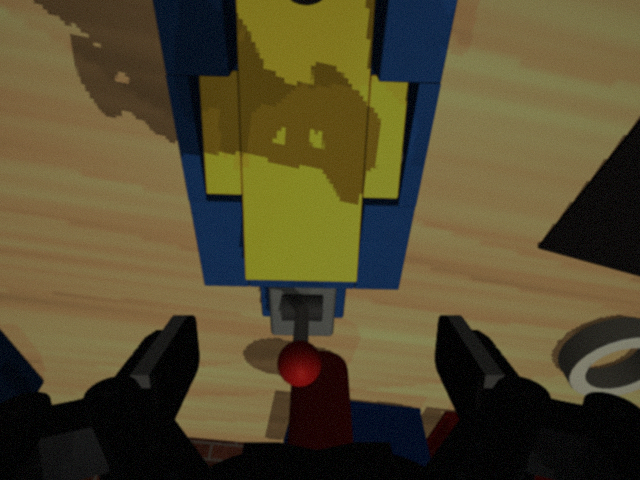

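The wrist view shows the cover's end from (246,282) to (358,282), about 8 mm toward dock -y of the tool axis, and the dot at (307,0). I'll re-estimate the dock yaw and offset.

```bash
python3 - <<'E'
from h import *
c=cam("wrist")
e=[pix2z(c,p,.083) for p in ((246,282),(358,282))]; print("end",np.round(e,4),np.linalg.norm(e[0]-e[1]))
# dock far (+x) top corners and lug inner corners z=.06
d=[pix2z(c,p,.06) for p in ((205,287),(399,288))]; print("dock+x corners",np.round(d,4),np.linalg.norm(d[0]-d[1]))
v=d[1]-d[0]; print("yaw",np.degrees(np.arctan2(-v[0],v[1])),"mid",(d[0]+d[1])/2)
b=[pix2z(c,p,.06) for p in ((191,75),(444,82))]; print(np.round(b,4))
m=(np.array(d[0])+d[1])/2
print("C from mid, A=9,10,10.8",[dock(-.102,0,0,a,m[:2])[:2].round(4) for a in (9,10,10.8)])
# side outer edges of dock
L=[pix2z(c,p,.06) for p in ((155,0),(205,287))]; R_=[pix2z(c,p,.06) for p in ((458,0),(399,288))]
for q in (L,R_): w=q[1]-q[0]; print("side yaw",np.degrees(np.arctan2(w[1],w[0])),np.round(q,4))
E
```

```text
end [[ 0.6053 -0.3042  0.083 ]
 [ 0.5934 -0.2418  0.083 ]] 0.06351486712656414
dock+x corners [[ 0.6363 -0.3314  0.06  ]
 [ 0.6135 -0.2073  0.06  ]] 0.12613220795735988
yaw 10.398670701938453 mid [ 0.62491998 -0.26935365  0.06      ]
[[ 0.5041 -0.341   0.06  ]
 [ 0.4854 -0.2266  0.06  ]]
C from mid, A=9,10,10.8 [array([ 0.5242, -0.2853]), array([ 0.5245, -0.2871]), array([ 0.5247, -0.2885])]
side yaw 8.703766963685776 [[ 0.4768 -0.3558  0.06  ]
 [ 0.6363 -0.3314  0.06  ]]
side yaw 9.124504772089223 [[ 0.4534 -0.233   0.06  ]
 [ 0.6135 -0.2073  0.06  ]]
```

```bash
sed -i 's/^A=10.8; C=.*/A=9.2; C=np.array([.5243,-.2850])/' h.py; python3 - <<'E'
from h import *
g=np.array([.588,-.2748,.0605]); print(dock(.0683,0,.06)); zt=Rt(A,.34)[:,2]
plan((g-.05*zt,A,.34),(g,A,.34),(g+[0,0,.13],A,.34))
E
```

```text
[ 0.59172141 -0.27408011  0.06      ]
[0.017, -0.033, 0.157, 0.006, 0.0, 0.017] n>= 1.0
[-0.0, -0.0, 0.2, 0.0, 0.0, 0.0] n>= 2.0
[-0.173, 0.0, -0.49, 0.0, 0.0, 0.0] n>= 4.0
```

Emit:
apply_moves --rows '[[[0.01, -0.033, 0.1, 0.006, 0, 0.017], [0.01, -0.033, 0.157, 0.006, 0, 0.017], [0.01, -0.033, 0.22, 0.006, 0, 0.017], [0.01, -0.033, 0.28, 0.006, 0, 0.017], [0.01, -0.033, 0.33, 0.006, 0, 0.017], [0.01, -0.033, 0.357, 0.006, 0, 0.017], [0.01, -0.033, 0.357, 0.006, 0, 0.017], [0.01, -0.033, 0.357, 0.006, 0, 0.017]]]'

```text
clock: 7.05
tool_pos: [0.5898, -0.2745, 0.062]
tcp_rot: [-0.224, 2.792, 0.037]
wrist_force: [0.0, -1.3, -0.1]
gripper_width: 0.0855
grip_force: 0.0
```

Emit:
apply_moves --rows '[[[0, 0, 0, 0, 0, 0], [0, 0, 0, 0, 0, 0], [0, 0, 0, 0, 0, 0], [0, 0, 0, 0, 0, 0], [0, 0, 0, 0, 0, 0]]]' --claw 0

```text
clock: 7.47
tool_pos: [0.5905, -0.2748, 0.0627]
tcp_rot: [-0.225, 2.791, 0.035]
wrist_force: [1.0, 0.6, 5.3]
gripper_width: 0.0615
grip_force: 66.7
```

Emit:
apply_moves --rows '[[[-0.02, 0, -0.057, 0, 0, 0], [-0.05, 0, -0.14, 0, 0, 0], [-0.08, 0, -0.23, 0, 0, 0], [-0.12, 0, -0.34, 0, 0, 0], [-0.173, 0, -0.49, 0, 0, 0], [-0.173, 0, -0.49, 0, 0, 0], [-0.173, 0, -0.49, 0, 0, 0]]]'

```text
clock: 8.05
tool_pos: [0.5907, -0.2753, 0.1944]
tcp_rot: [-0.225, 2.79, 0.032]
wrist_force: [-0.0, -0.3, -1.4]
gripper_width: 0.0617
grip_force: 66.5
```

```bash
python3 - <<'E'
from h import *
st=arm.read_state(); print(st["gripper_width"],st["grip_force"],st["wrist_force"])
_,w=snap("wrist"); _,s=snap("side")
cv2.imwrite("pics/w4.png",np.hstack([cv2.resize(w,(480,360)),cv2.resize(s[130:250,250:390],(320,274),interpolation=cv2.INTER_CUBIC)[:, :] if 0 else cv2.resize(s[130:250,270:390],(320,360),interpolation=cv2.INTER_CUBIC)]))
m=np.array([.509,-.007]); a=np.radians(-8); t=m+.068*np.array([np.cos(a),np.sin(a)])
plan(([.56,-.2,.19],-8,0),(np.r_[t,.12],-8,0),(np.r_[t,.03],-8,0))
E
```

```text
0.061661482243567496 66.50795102119446 [-0.02801983 -0.30362237 -1.41066357]
[0.065, 0.311, -0.022, 0.032, 0.215, 0.189] n>= 4.0
[0.037, 0.736, 0.28, 0.0, 0.0, 0.0] n>= 5.0
[0.0, 0.0, 0.36, 0.0, 0.0, 0.0] n>= 3.0
```

View pics/w4.png

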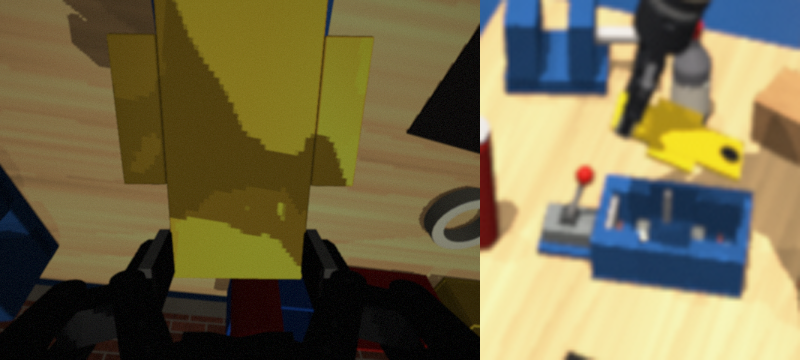

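The cover is held and clear of the dock, which is open and empty. Next I'll carry it to the mat.

Emit:
apply_moves --rows '[[[0.065, 0.311, -0.022, 0.032, 0.215, 0.189], [0.065, 0.311, -0.022, 0.032, 0.215, 0.189], [0.065, 0.311, -0.022, 0.032, 0.215, 0.189], [0.065, 0.311, -0.022, 0.032, 0.215, 0.189], [0.065, 0.311, -0.022, 0.032, 0.215, 0.189], [0.065, 0.311, -0.022, 0.032, 0.215, 0.189]]]'

```text
clock: 8.65
tool_pos: [0.5603, -0.1995, 0.1887]
tcp_rot: [-0.215, -3.133, -0.003]
wrist_force: [0.3, -0.2, -0.7]
gripper_width: 0.0622
grip_force: 66.5
```

Emit:
apply_moves --rows '[[[0.02, 0.3, 0.1, 0, 0, 0], [0.037, 0.5, 0.2, 0, 0, 0], [0.037, 0.736, 0.28, 0, 0, 0], [0.037, 0.736, 0.28, 0, 0, 0], [0.037, 0.736, 0.4, 0, 0, 0], [0.037, 0.736, 0.5, 0, 0, 0], [0.037, 0.736, 0.58, 0, 0, 0], [0.037, 0.736, 0.6, 0, 0, 0], [0.037, 0.736, 0.6, 0, 0, 0]]]'

```text
clock: 9.4
tool_pos: [0.5751, -0.0167, 0.0394]
tcp_rot: [-0.218, -3.132, -0.002]
wrist_force: [-1.0, 0.2, -0.4]
gripper_width: 0.0619
grip_force: 66.5
```

```bash
python3 - <<'E'
from h import *
st=arm.read_state(); print(st["tool_pos"],st["gripper_width"],Ro.from_rotvec(st["tcp_rot"]).as_matrix().round(3).tolist())
c,w=snap("wrist"); c2,s=snap("side")
cv2.imwrite("pics/w5.png",np.hstack([cv2.resize(w,(480,360)),cv2.resize(s[230:310,270:370],(320,360),interpolation=cv2.INTER_CUBIC)]))
E
```

```text
[ 0.57509952 -0.01672099  0.03939024] 0.061899245973293125 [[-0.99, 0.139, -0.002], [0.139, 0.99, 0.001], [0.002, 0.001, -1.0]]
```

View pics/w5.png

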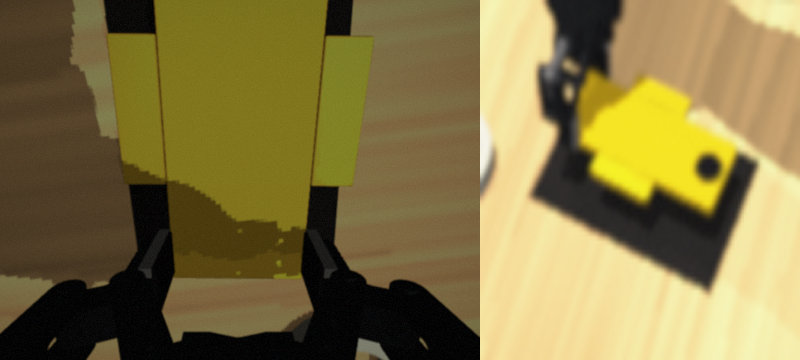

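Emit:
apply_moves --rows '[[[0, 0, 0.05, 0, 0, 0], [0, 0, 0.09, 0, 0, 0], [0, 0, 0.12, 0, 0, 0], [0, 0, 0.135, 0, 0, 0], [0, 0, 0.145, 0, 0, 0], [0, 0, 0.145, 0, 0, 0], [0, 0, 0.145, 0, 0, 0]]]'

```text
clock: 10.08
tool_pos: [0.577, -0.0167, 0.005]
tcp_rot: [0.219, 3.133, -0.0]
wrist_force: [0.1, -0.1, -0.8]
gripper_width: 0.0618
grip_force: 66.5
```

Emit:
apply_moves --rows '[[[0, 0, 0.008, 0, 0, 0], [0, 0, 0.014, 0, 0, 0], [0, 0, 0.014, 0, 0, 0]]]'

```text
clock: 10.33
tool_pos: [0.577, -0.0166, 0.0013]
tcp_rot: [0.219, 3.133, 0.0]
wrist_force: [0.1, 0.9, -1.0]
gripper_width: 0.0618
grip_force: 66.5
```

Emit:
apply_moves --rows '[[[0, 0, 0.006, 0, 0, 0], [0, 0, 0.012, 0, 0, 0], [0, 0, 0.012, 0, 0, 0]]]'

```text
clock: 10.58
tool_pos: [0.5772, -0.0167, -0.001]
tcp_rot: [0.219, 3.133, -0.0]
wrist_force: [-2.5, -0.0, 2.5]
gripper_width: 0.0623
grip_force: 67.0
```

Emit:
apply_moves --rows '[[[0, 0, 0, 0, 0, 0], [0, 0, 0, 0, 0, 0], [0, 0, 0, 0, 0, 0], [0, 0, -0.15, 0, 0, 0], [0, 0, -0.4, 0, 0, 0], [0, 0, -0.6, 0, 0, 0], [0, 0, -0.7, 0, 0, 0]]]' --claw 1

```text
clock: 11.17
tool_pos: [0.5764, -0.0165, 0.1626]
tcp_rot: [0.219, 3.134, 0.0]
wrist_force: [1.7, -1.9, 0.1]
gripper_width: 0.0855
grip_force: 0.0
```

```bash
python3 - <<'E'
from h import *
st=arm.read_state(); print(st["tool_pos"],st["joint_positions"])
plan(([.44,.2,.26],12,0))
c,s=snap("side"); 
for n in ("cover_mid","battery_mid"):
  print(n,[(np.round(d["point"],3),round(d["conf"],2)) for d in arm.find_in("side",n)])
E
```

```text
[ 0.5763709  -0.01653574  0.16262792] [-2.55471469e-01  2.97735668e-02 -1.04533335e-01  1.43606816e+00
  1.67451237e-04 -1.15883399e-01]
[0.661, 0.782, -0.39, 0.0, 0.0, -0.222] n>= 7.0
cover_mid [(array([0.51 , 0.   , 0.014]), 0.75)]
battery_mid [(array([ 0.296, -0.178,  0.039]), 0.94), (array([0.32 , 0.304, 0.025]), 0.89), (array([0.497, 0.285, 0.062]), 0.77)]
```

Emit:
apply_moves --rows '[[[0, 0, -0.2, 0, 0, 0], [0.05, 0.4, -0.32, 0, 0, -0.222], [0.1, 0.98, -0.32, 0, 0, -0.222], [0.1, 0.98, -0.32, 0, 0, -0.222], [0.1, 0.98, -0.32, 0, 0, -0.222], [0.1, 0.98, -0.32, 0, 0, -0.222], [0.1, 0.98, -0.32, 0, 0, -0.222], [0.1, 0.98, -0.32, 0, 0, -0.222]]]'

```text
clock: 11.98
tool_pos: [0.585, 0.2359, 0.2401]
tcp_rot: [0.337, -3.123, -0.003]
wrist_force: [-0.2, -0.9, -0.8]
gripper_width: 0.0857
grip_force: 0.0
```

```bash
python3 - <<'E'
from h import *
st=arm.read_state(); print(st["tool_pos"],st["joint_positions"])
plan(([.52,.30,.24],12,0))
E
```

```text
[0.5850026  0.23588182 0.24005183] [ 0.17545138  0.20190643  0.22008486  1.58895123  0.00180281 -0.03919653]
[0.199, 0.306, 0.001, 0.001, 0.0, 0.003] n>= 3.0
```

Emit:
apply_moves --rows '[[[0.2, 0.306, 0, 0, 0, 0], [0.2, 0.306, 0, 0, 0, 0], [0.2, 0.306, 0, 0, 0, 0], [0.2, 0.306, 0, 0, 0, 0], [0.2, 0.306, 0, 0, 0, 0]]]'

```text
clock: 12.4
tool_pos: [0.521, 0.294, 0.24]
tcp_rot: [0.33, -3.124, 0.001]
wrist_force: [-0.1, -0.5, 0.1]
gripper_width: 0.0857
grip_force: 0.0
```

```bash
python3 - <<'E'
from h import *
st=arm.read_state(); print(st["tool_pos"],st["dq"])
c,s=snap("wrist","w6.png")
for n in ("battery_mid","rack"):
  print(n,[(np.round(d["point"],3),round(d["conf"],2)) for d in arm.find_in("wrist",n)])
b=arm.cut_out("wrist","battery_mid")
for d in b[:2]:
    m=np.array(d["region"]); v,u=np.nonzero(m)
    P=np.array([pix2z(c,(a,q),.046) for a,q in zip(u,v)])
    print(u.mean(),v.mean(),P.mean(0),cv2.minAreaRect((P[:,:2]*1000).astype(np.float32)))
E
```

```text
[0.52099721 0.29400509 0.23999723] [-0.03018935  0.01190416  0.0151635  -0.0020969  -0.00229591 -0.00293932]
battery_mid [(array([0.49 , 0.285, 0.062]), 0.8), (array([0.351, 0.331, 0.02 ]), 0.45)]
rack [(array([0.483, 0.327, 0.008]), 0.73)]
310.0706219450531 176.93797404348558 [0.49657808 0.28231425 0.046     ] ((500.76873779296875, 282.0007019042969), (125.5329818725586, 36.742427825927734), 11.790560722351074)
```

View pics/w6.png

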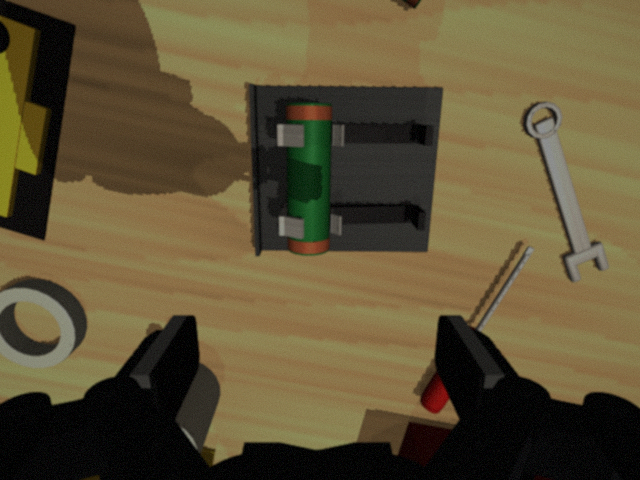

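The battery lies clipped from (310,103) to (310,253), with the clips at v≈135 and v≈222. The ramps and trough are to the right, the +y side, ending at u≈425, and the lip is at u≈256. The rack base corners are (254,86), (441,87), (428,250) and (258,253).

```bash
python3 - <<'E'
from h import *
c=cam("wrist")
uv=[(254,86),(441,87),(428,250),(258,253)]; P=np.array([pix2z(c,p,.008 if i in(1,2) else .008) for i,p in enumerate(uv)])
M=np.array([[-75,-50],[-75,115],[75,115],[75,-50]])/1e3
mc=M.mean(0); pc=P[:,:2].mean(0); H=(M-mc).T@(P[:,:2]-pc); U,S,Vt=np.linalg.svd(H); R=Vt.T@U.T; t=pc-R@mc
print(P.round(4)[:,:2],"yaw",np.degrees(np.arctan2(R[1,0],R[0,0])),"origin",t, "res",(P[:,:2]-(M@R.T+t)).round(4))
for v in (135,222): print("clip", pix2z(c,(310,v),.046+.0)[:2])
for p in ((310,103),(310,254)): print("ends",pix2z(c,p,.046)[:2])
# push plan: a=A_r-90
r=11.5; O=np.array([.4995,.2835])
rk=lambda x,y,z: dock(x,y,z,r,O)
print(rk(0,-.036,.028))
plan((rk(0,-.036,.15),r-90,0),(rk(0,-.036,.028),r-90,0),(rk(0,.002,.028),r-90,0))
E
```

```text
[[0.4357 0.2188]
 [0.4035 0.3762]
 [0.5478 0.4074]
 [0.5847 0.247 ]] yaw 11.888519319559059 origin [0.49960205 0.28055201] res [[-0.0008  0.0026]
 [ 0.0009 -0.0014]
 [-0.0015 -0.0011]
 [ 0.0014 -0.0001]]
clip [0.46388422 0.27430955]
clip [0.53411024 0.28870142]
ends [0.44018605 0.26945294]
ends [0.56232203 0.29448304]
[0.50667725 0.24822271 0.028     ]
[0.097, -0.162, 0.362, -0.0, 0.0, 1.004] n>= 13.0
[0.0, 0.0, 0.488, 0.0, 0.0, 0.0] n>= 3.0
[0.152, 0.0, 0.0, 0.0, 0.0, 0.0] n>= 1.0
```

Emit:
apply_moves --rows '[[[0.09, -0.162, 0.2, 0, 0, 0.998], [0.09, -0.162, 0.2, 0, 0, 0.998], [0.09, -0.162, 0.2, 0, 0, 0.998], [0.09, -0.162, 0.2, 0, 0, 0.998], [0.09, -0.162, 0.2, 0, 0, 0.998], [0.09, -0.162, 0.2, 0, 0, 0.998], [0.09, -0.162, 0.2, 0, 0, 0.998], [0.09, -0.162, 0.2, 0, 0, 0.998], [0.09, -0.162, 0.2, 0, 0, 0.998], [0.09, -0.162, 0.2, 0, 0, 0.998]]]' --claw 0

```text
clock: 13.43
tool_pos: [0.5084, 0.2487, 0.1907]
tcp_rot: [1.572, 2.719, 0.0]
wrist_force: [0.2, 0.4, -0.2]
gripper_width: 0.0001
grip_force: 0.0
```

```bash
cat >> h.py <<'E'
r=11.7; O=np.array([.4995,.283])
rk=lambda x,y,z: dock(x,y,z,r,O)
E
python3 - <<'E'
from h import *
plan((rk(0,-.037,.12),r-90,0),(rk(0,-.037,.028),r-90,0),(rk(0,.004,.028),r-90,0))
E
```

```text
[-0.004, -0.009, 0.283, 0.0, 0.0, 0.202] n>= 3.0
[0.0, 0.0, 0.368, 0.0, 0.0, 0.0] n>= 3.0
[0.164, -0.0, 0.0, 0.0, 0.0, 0.0] n>= 1.0
```

Emit:
apply_moves --rows '[[[-0.004, -0.009, 0.283, 0, 0, 0.202], [-0.004, -0.009, 0.283, 0, 0, 0.202], [-0.004, -0.009, 0.283, 0, 0, 0.202], [-0.004, -0.009, 0.283, 0, 0, 0.202], [-0.004, -0.009, 0.283, 0, 0, 0.202]]]'

```text
clock: 13.85
tool_pos: [0.507, 0.247, 0.1203]
tcp_rot: [1.971, 2.445, 0.001]
wrist_force: [0.9, -0.1, 1.0]
gripper_width: -0.0
grip_force: 0.0
```

```bash
python3 - <<'E'
from h import *
print(arm.read_state()["tool_pos"]);plan((rk(0,-.037,.028),r-90,0))
E
```

```text
[0.50696704 0.24699931 0.12032667]
[-0.001, -0.0, 0.369, 0.001, 0.0, 0.006] n>= 3.0
```

Emit:
apply_moves --rows '[[[0, 0, 0.1, 0, 0, 0.006], [0, 0, 0.2, 0, 0, 0.006], [0, 0, 0.28, 0, 0, 0.006], [0, 0, 0.34, 0, 0, 0.006], [0, 0, 0.369, 0, 0, 0.006], [0, 0, 0.369, 0, 0, 0.006], [0, 0, 0.369, 0, 0, 0.006]]]'

```text
clock: 14.43
tool_pos: [0.5074, 0.2476, 0.0291]
tcp_rot: [1.983, 2.435, 0.002]
wrist_force: [0.6, -0.6, 0.4]
gripper_width: 0.0002
grip_force: 0.0
```

Emit:
apply_moves --rows '[[[0.02, 0, 0, 0, 0, 0], [0.04, 0, 0, 0, 0, 0], [0.055, 0, 0, 0, 0, 0], [0.07, 0, 0, 0, 0, 0], [0.085, 0, 0, 0, 0, 0], [0.1, 0, 0, 0, 0, 0]]]'

```text
clock: 14.93
tool_pos: [0.5024, 0.2722, 0.0292]
tcp_rot: [1.983, 2.433, 0.002]
wrist_force: [1.2, -4.6, 1.1]
gripper_width: 0.0003
grip_force: 2.0
```

Emit:
apply_moves --rows '[[[0.015, 0, 0, 0, 0, 0], [0.03, 0, 0, 0, 0, 0], [0.045, 0, 0, 0, 0, 0], [0.055, 0, 0, 0, 0, 0], [0.055, 0, 0, 0, 0, 0]]]'

```text
clock: 15.35
tool_pos: [0.4984, 0.2863, 0.0279]
tcp_rot: [1.984, 2.436, 0.001]
wrist_force: [0.0, -1.4, 1.2]
gripper_width: -0.0002
grip_force: 0.6
```

```bash
python3 - <<'E'
from h import *
st=arm.read_state();p=np.array(st["tool_pos"]);a=np.radians(r)
d=p[:2]-O; print("rack y",-d[0]*np.sin(a)+d[1]*np.cos(a),st["wrist_force"])
for n in ("side","scene"):
  snap(n); print([(np.round(d["point"],3),round(d["conf"],2)) for d in arm.find_in(n,"battery_mid")])
print(rk(0,.077,.035),rk(0,0,.046))
E
```

```text
rack y 0.0034449485071891303 [ 0.04092269 -1.365071    1.153453  ]
[(array([0.489, 0.319, 0.064]), 0.97), (array([ 0.276, -0.124,  0.038]), 0.67), (array([0.321, 0.306, 0.025]), 0.57)]
[(array([0.505, 0.315, 0.068]), 0.87), (array([ 0.311, -0.19 ,  0.036]), 0.64), (array([0.331, 0.304, 0.024]), 0.61)]
[0.48388538 0.35840016 0.035     ] [0.4995 0.283  0.046 ]
```

Emit:
apply_moves --rows '[[[0.01, 0, 0, 0, 0, 0], [0.02, 0, 0, 0, 0, 0], [0.03, 0, 0, 0, 0, 0], [0.04, 0, 0, 0, 0, 0], [0.04, 0, 0, 0, 0, 0], [0.04, 0, 0, 0, 0, 0]]]'

```text
clock: 16.05
tool_pos: [0.4964, 0.2956, 0.0277]
tcp_rot: [1.984, 2.436, 0.001]
wrist_force: [-0.4, -0.3, -1.2]
gripper_width: 0.0001
grip_force: 0.0
```

```bash
python3 - <<'E'
from h import *
for n in ("side","scene"):
  snap(n); print([(np.round(d["point"],3),round(d["conf"],2)) for d in arm.find_in(n,"battery_mid")])
print(arm.read_state()["wrist_force"])
E
```

```text
[(array([0.321, 0.304, 0.023]), 0.64), (array([0.484, 0.332, 0.065]), 0.56), (array([ 0.276, -0.125,  0.03 ]), 0.51)]
[(array([0.498, 0.341, 0.063]), 0.86), (array([0.333, 0.31 , 0.024]), 0.67), (array([ 0.31 , -0.186,  0.035]), 0.55)]
[ 0.13117394 -0.08281718 -0.65245593]
```

Emit:
apply_moves --rows '[[[0, 0, 0, 0, 0, 0], [0, 0, 0, 0, 0, 0], [0, 0, 0, 0, 0, 0], [0, 0, 0, 0, 0, 0], [0, 0, 0, 0, 0, 0], [0, 0, 0, 0, 0, 0]]]'

```text
clock: 16.75
tool_pos: [0.4966, 0.2953, 0.0279]
tcp_rot: [1.984, 2.435, 0.001]
wrist_force: [1.1, -0.2, 0.2]
gripper_width: 0.0003
grip_force: 0.0
```

```bash
python3 - <<'E'
from h import *
for n in ("side","scene"):
  snap(n); print([(np.round(d["point"],3),round(d["conf"],2)) for d in arm.find_in(n,"battery_mid")])
plan((np.r_[arm.read_state()["tool_pos"][:2],.17],r-90,0),(rk(0,.077,.17),r,0),(rk(0,.077,.018),r,0))
E
```

```text
[(array([ 0.276, -0.122,  0.029]), 0.72), (array([0.479, 0.362, 0.047]), 0.68), (array([0.318, 0.304, 0.021]), 0.65)]
[(array([0.496, 0.361, 0.049]), 0.78), (array([ 0.311, -0.189,  0.04 ]), 0.6), (array([0.334, 0.308, 0.022]), 0.47)]
[-0.0, 0.0, -0.569, 0.001, 0.0, -0.001] n>= 4.0
[0.257, 0.001, 0.0, -0.0, -0.0, -1.0] n>= 13.0
[0.0, 0.0, 0.608, 0.0, 0.0, 0.0] n>= 4.0
```

The battery has rolled into the trough at about (0.485, 0.361, 0.035). Next I'll pick it up.

Emit:
apply_moves --rows '[[[0, 0, -0.15, 0, 0, 0], [0, 0, -0.3, 0, 0, 0], [0, 0, -0.45, 0, 0, 0], [0.257, 0, -0.569, 0, 0, -1], [0.257, 0, -0.569, 0, 0, -1], [0.257, 0, -0.569, 0, 0, -1], [0.257, 0, -0.569, 0, 0, -1], [0.257, 0, -0.569, 0, 0, -1], [0.257, 0, -0.569, 0, 0, -1], [0.257, 0, -0.569, 0, 0, -1]]]' --claw 0

```text
clock: 17.78
tool_pos: [0.4835, 0.3584, 0.17]
tcp_rot: [0.756, 3.049, 0.0]
wrist_force: [0.1, -0.4, -0.3]
gripper_width: -0.0
grip_force: 0.0
```

```bash
python3 - <<'E'
from h import *
plan((rk(0,.077,.17),r,0))
E
```

```text
[-0.001, 0.001, 0.0, 0.0, 0.0, -0.44] n>= 6.0
```

Emit:
apply_moves --rows '[[[-0.001, 0.001, 0, 0, 0, -0.44], [-0.001, 0.001, 0, 0, 0, -0.44], [-0.001, 0.001, 0, 0, 0, -0.44], [-0.001, 0.001, 0, 0, 0, -0.44], [-0.001, 0.001, 0, 0, 0, -0.44], [-0.001, 0.001, 0, 0, 0, -0.44], [-0.001, 0.001, 0, 0, 0, -0.44]]]' --claw 1

```text
clock: 18.37
tool_pos: [0.4838, 0.3584, 0.1701]
tcp_rot: [-0.316, 3.125, -0.0]
wrist_force: [0.2, -0.9, 0.3]
gripper_width: 0.0831
grip_force: 0.0
```

```bash
python3 - <<'E'
from h import *
c,im=snap("wrist"); print(arm.read_state()["tool_pos"],arm.read_state()["gripper_width"])
b=arm.cut_out("wrist","battery_mid")
for d in b[:2]:
    m=np.array(d["region"]); v,u=np.nonzero(m)
    P=np.array([pix2z(c,(a,q),.035) for a,q in zip(u,v)])
    print(d["conf"],u.min(),u.max(),v.min(),v.max(),u.mean(),P.mean(0),cv2.minAreaRect((P[:,:2]*1000).astype(np.float32)))
plan((rk(0,.077,.018),r,0))
E
```

```text
[0.48387906 0.35836655 0.17004652] 0.08530219468228717
0.7 289 344 134 312 315.8885431714635 [0.47991632 0.35617678 0.035     ] ((484.745849609375, 357.3736572265625), (129.5607147216797, 36.708770751953125), 11.465007781982422)
0.68 299 339 0 18 321.3310810810811 [0.34769367 0.33264526 0.035     ] ((349.44171142578125, 331.56304931640625), (9.655031204223633, 24.011621475219727), 11.523207664489746)
[0.001, 0.0, 0.608, -0.0, 0.001, -0.005] n>= 4.0
```

Emit:
apply_moves --rows '[[[0, -0.003, 0.15, 0, 0, 0], [0, -0.003, 0.3, 0, 0, 0], [0, -0.003, 0.45, 0, 0, 0], [0, -0.003, 0.54, 0, 0, 0], [0, -0.003, 0.59, 0, 0, 0], [0, -0.003, 0.608, 0, 0, 0], [0, -0.003, 0.608, 0, 0, 0], [0, -0.003, 0.608, 0, 0, 0]]]'

```text
clock: 19.13
tool_pos: [0.4852, 0.3581, 0.0198]
tcp_rot: [-0.31, 3.123, 0.001]
wrist_force: [-0.0, 0.3, -1.0]
gripper_width: 0.0853
grip_force: 0.0
```

Emit:
apply_moves --rows '[[[0, 0, 0, 0, 0, 0], [0, 0, 0, 0, 0, 0], [0, 0, 0, 0, 0, 0], [0, 0, 0, 0, 0, 0], [0, 0, 0, 0, 0, 0], [0, 0, 0, 0, 0, 0], [0, 0, 0, 0, 0, 0]]]' --claw 0

```text
clock: 19.72
tool_pos: [0.4847, 0.358, 0.0191]
tcp_rot: [-0.311, 3.124, 0.001]
wrist_force: [-1.2, 0.5, 5.9]
gripper_width: 0.0345
grip_force: 59.5
```

Emit:
apply_moves --rows '[[[0, 0, -0.08, 0, 0, 0], [0, 0, -0.2, 0, 0, 0], [0, 0, -0.35, 0, 0, 0], [0, 0, -0.5, 0, 0, 0], [0, 0, -0.65, 0, 0, 0], [0, -0.1, -0.72, 0, 0, 0], [0, -0.15, -0.72, 0, 0, 0]]]'

```text
clock: 20.3
tool_pos: [0.4936, 0.3206, 0.2033]
tcp_rot: [-0.312, 3.118, 0.002]
wrist_force: [0.6, -0.1, -1.9]
gripper_width: 0.0343
grip_force: 60.6
```

```bash
python3 - <<'E'
from h import *
st=arm.read_state(); print(st["gripper_width"],st["wrist_force"],st["tool_pos"])
plan((dock(.005,0,.2),A,0))
E
```

```text
0.034325937717934935 [ 0.58030755 -0.058193   -1.86954301] [0.4935862  0.32057856 0.20331926]
[0.339, -2.4, 0.01, 0.0, 0.005, 0.025] n>= 15.0
```

Emit:
apply_moves --rows '[[[0.113, -0.8, 0, 0, 0.005, 0.025], [0.113, -0.8, 0, 0, 0.005, 0.025], [0.113, -0.8, 0, 0, 0.005, 0.025], [0.113, -0.8, 0, 0, 0.005, 0.025], [0.113, -0.8, 0, 0, 0.005, 0.025], [0.113, -0.8, 0, 0, 0.005, 0.025]]]'

```text
clock: 20.8
tool_pos: [0.503, 0.1136, 0.1964]
tcp_rot: [0.24, -3.123, 0.004]
wrist_force: [-0.1, 0.2, -2.0]
gripper_width: 0.0342
grip_force: 60.7
```

Emit:
apply_moves --rows '[[[0.113, -0.8, 0, 0, 0, 0], [0.113, -0.8, 0, 0, 0, 0], [0.113, -0.8, 0, 0, 0, 0], [0.113, -0.8, 0, 0, 0, 0], [0.113, -0.8, 0, 0, 0, 0], [0.113, -0.8, 0, 0, 0, 0]]]'

```text
clock: 21.3
tool_pos: [0.5062, -0.0883, 0.1965]
tcp_rot: [0.24, -3.123, 0.003]
wrist_force: [0.5, 0.2, -2.5]
gripper_width: 0.0342
grip_force: 61.0
```

Emit:
apply_moves --rows '[[[0.113, -0.8, 0, 0, 0, 0], [0.113, -0.8, 0, 0, 0, 0], [0.113, -0.8, 0, 0, 0, 0], [0.113, -0.8, 0, 0, 0, 0], [0.113, -0.8, 0, 0, 0, 0], [0.113, -0.8, 0, 0, 0, 0], [0.113, -0.8, 0, 0, 0, 0], [0.113, -0.8, 0, 0, 0, 0]]]'

```text
clock: 21.97
tool_pos: [0.5102, -0.2841, 0.1972]
tcp_rot: [0.248, -3.123, -0.002]
wrist_force: [-0.1, -0.1, -1.9]
gripper_width: 0.0343
grip_force: 61.3
```

```bash
python3 - <<'E'
from h import *
st=arm.read_state(); print(st["tool_pos"],st["clock"],st["gripper_width"])
c,im=snap("wrist","w7.png")
plan((dock(.005,0,.2),A,0))
for n in ("side","scene"):
    cc,im=snap(n)
    for d in arm.cut_out(n,"dock")[:1]: print(d["conf"],np.array(d["region"]).sum())
    hsv=cv2.cvtColor(im,cv2.COLOR_BGR2HSV); cv2.imwrite(f"pics/{n}7.png",im)
E
```

```text
[ 0.5102342  -0.28409031  0.19718782] 21.9667 0.03432845422183571
[-0.073, -0.014, -0.01, 0.001, -0.005, -0.001] n>= 1.0
0.68 314
0.56 2565
```

View pics/w7.png

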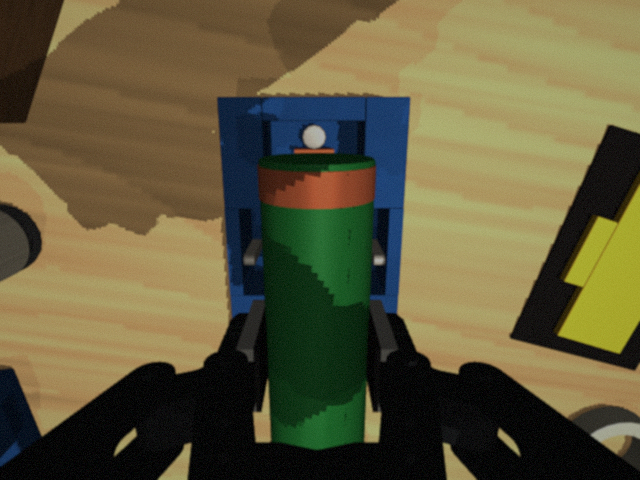

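The wrist view shows the dock's -x top corners at (219,98) and (409,98), the plunger at (314,136) and the copper contact at (314,151). The bay's -x edge is at v≈208 and its +x edge at v≈295, and the battery's near end is at u 259–376.

```bash
python3 - <<'E'
from h import *
c=cam("wrist")
P=[pix2z(c,p,.06)[:2] for p in ((219,98),(409,98))]; m=np.mean(P,0); v=P[1]-P[0]
y=np.degrees(np.arctan2(-v[0],v[1])); print("corners",np.round(P,4),"w",np.linalg.norm(v),"yaw",y)
for a in (9.2,y): print("C",dock(.102,0,0,a,m))
for s in (((219,98),(232,300)),((409,98),(397,300))):
    q=[pix2z(c,p,.06) for p in s]; w=q[1]-q[0]; print("side yaw",np.degrees(np.arctan2(w[1],w[0])))
print("bay -28 inner", pix2z(c,(316,208),.06)[:2], dock(-.028,0,0)[:2], "+38",pix2z(c,(316,295),.06)[:2], dock(.038,0,0)[:2])
print("contact",pix2z(c,(314,151),.031)[:2],dock(-.062,0,0)[:2])
# battery axis: far end top
st=arm.read_state(); print("TCP",st["tool_pos"],"yaw",np.degrees(np.arctan2(*(-Ro.from_rotvec(st["tcp_rot"]).as_matrix()[1::-1,0]))) )
bz=st["tool_pos"][2]+.019
e=pix2z(c,(317.5,160),bz+.018); print("bat end top",e, np.linalg.norm(e[:2]-np.array(st["tool_pos"])[:2]))
E
```

```text
corners [[ 0.4349 -0.3612]
 [ 0.4152 -0.2391]] w 0.12364738259233846 yaw 9.179312431773258
C [ 0.52572523 -0.2838466   0.        ]
C [ 0.52573111 -0.28388296  0.        ]
side yaw 9.080605230772875
side yaw 9.359556127408815
bay -28 inner [ 0.49687517 -0.28725776] [ 0.49666018 -0.28947667] +38 [ 0.56260493 -0.27666855] [ 0.56181118 -0.27892451]
contact [ 0.46058632 -0.294671  ] [ 0.46309755 -0.29491263]
TCP [ 0.51106314 -0.28362307  0.19870709] yaw 9.208507851649298
bat end top [ 0.44702394 -0.29454582  0.23570709] 0.06496402853425494
```

```bash
sed -i 's/^A=9.2; C=.*/A=9.2; C=np.array([.5250,-.2840])/' h.py; python3 - <<'E'
from h import *
plan((dock(.006,0,.12),A,0),(dock(.006,0,.017),A,0))
E
```

```text
[-0.081, -0.01, 0.314, -0.0, -0.004, 0.0] n>= 2.0
[0.0, 0.0, 0.412, 0.0, 0.0, 0.0] n>= 3.0
```

Emit:
apply_moves --rows '[[[-0.081, -0.01, 0.1, 0, -0.004, 0], [-0.081, -0.01, 0.2, 0, -0.004, 0], [-0.081, -0.01, 0.314, 0, -0.004, 0], [-0.081, -0.01, 0.314, 0, -0.004, 0], [-0.081, -0.01, 0.314, 0, -0.004, 0], [-0.081, -0.01, 0.314, 0, -0.004, 0]]]'

```text
clock: 22.72
tool_pos: [0.5312, -0.2841, 0.1219]
tcp_rot: [-0.251, 3.131, -0.002]
wrist_force: [0.2, -0.8, -1.6]
gripper_width: 0.0344
grip_force: 61.2
```

Emit:
apply_moves --rows '[[[0, 0, 0.08, 0, 0, 0], [0, 0, 0.16, 0, 0, 0], [0, 0, 0.22, 0, 0, 0], [0, 0, 0.27, 0, 0, 0], [0, 0, 0.3, 0, 0, 0], [0, 0, 0.32, 0, 0, 0], [0, 0, 0.32, 0, 0, 0]]]'

```text
clock: 23.3
tool_pos: [0.5307, -0.2841, 0.04]
tcp_rot: [0.25, -3.131, 0.001]
wrist_force: [0.2, -0.2, -2.9]
gripper_width: 0.034
grip_force: 61.4
```

```bash
python3 - <<'E'
from h import *
print(arm.read_state()["tool_pos"],arm.read_state()["wrist_force"]); plan((dock(.006,0,.017),A,0))
E
```

```text
[ 0.53066759 -0.28412166  0.04001222] [ 0.21947381 -0.20496739 -2.91147493]
[-0.002, 0.004, 0.092, -0.0, -0.001, -0.001] n>= 1.0
```

Emit:
apply_moves --rows '[[[0, 0.004, 0.03, 0, 0, 0], [0, 0.004, 0.055, 0, 0, 0], [0, 0.004, 0.075, 0, 0, 0], [0, 0.004, 0.085, 0, 0, 0], [0, 0.004, 0.09, 0, 0, 0], [0, 0.004, 0.09, 0, 0, 0]]]'

```text
clock: 23.8
tool_pos: [0.5303, -0.283, 0.0172]
tcp_rot: [0.25, -3.131, 0.0]
wrist_force: [-0.8, -0.3, -2.0]
gripper_width: 0.0337
grip_force: 61.4
```

Emit:
apply_moves --rows '[[[0, 0, 0.006, 0, 0, 0], [0, 0, 0.012, 0, 0, 0], [0, 0, 0.012, 0, 0, 0], [0, 0, 0.012, 0, 0, 0]]]'

```text
clock: 24.13
tool_pos: [0.5307, -0.2831, 0.0165]
tcp_rot: [0.25, -3.131, 0.001]
wrist_force: [-6.8, 5.1, 13.6]
gripper_width: 0.0346
grip_force: 63.0
```

Emit:
apply_moves --rows '[[[0, 0, 0, 0, 0, 0], [0, 0, 0, 0, 0, 0], [0, 0, 0, 0, 0, 0], [0, 0, -0.05, 0, 0, 0], [0, 0, -0.15, 0, 0, 0], [0, 0, -0.3, 0, 0, 0], [0, 0, -0.45, 0, 0, 0], [0.1, 0, -0.6, 0, 0, 0], [0.2, 0, -0.75, 0, 0, 0], [0.2, 0, -0.75, 0, 0, 0]]]' --claw 0.68

```text
clock: 24.97
tool_pos: [0.4809, -0.2929, 0.2101]
tcp_rot: [-0.248, 3.127, -0.012]
wrist_force: [1.1, -0.7, 0.3]
gripper_width: 0.0578
grip_force: 0.0
```

```bash
python3 - <<'E'
from h import *
print(arm.read_state()["tool_pos"],arm.read_state()["clock"])
print("seat",dock(.005,0,.032))
for n in ("side","scene","wrist"):
    c,_=snap(n); print(n,[(np.round(d["point"],3),round(d["conf"],2)) for d in arm.find_in(n,"battery_mid")])
    for d in arm.cut_out(n,"battery_mid"):
        m=np.array(d["region"]); v,u=np.nonzero(m); P=np.array([pix2z(c,(a,q),.036) for a,q in zip(u,v)])
        if np.linalg.norm(P.mean(0)[:2]-C)<.06: print(P.mean(0),cv2.minAreaRect((P[:,:2]*1000).astype(np.float32)))
    print("lever",[(np.round(d["point"],3),round(d["conf"],2)) for d in arm.find_in(n,"lever_tip")])
E
```

```text
[ 0.48086238 -0.29291032  0.21011645] 24.9667
seat [ 0.52993568 -0.28320059  0.032     ]
side [(array([0.32 , 0.307, 0.023]), 0.74), (array([ 0.313, -0.215,  0.042]), 0.55), (array([ 0.528, -0.278,  0.048]), 0.52)]
[ 0.529443   -0.28050112  0.036     ] ((528.0191040039062, -277.32403564453125), (121.5802001953125, 49.836090087890625), 9.160198211669922)
lever []
scene [(array([ 0.31 , -0.188,  0.038]), 0.71), (array([0.33 , 0.301, 0.022]), 0.7), (array([ 0.517, -0.002,  0.011]), 0.63), (array([0.502, 0.315, 0.006]), 0.23)]
[ 0.52769646 -0.27987527  0.036     ] ((523.321533203125, -279.2699890136719), (138.95309448242188, 44.54916000366211), 8.035442352294922)
lever [(array([ 0.651, -0.263,  0.103]), 0.55)]
wrist [(array([ 0.324, -0.236,  0.04 ]), 0.87), (array([ 0.516, -0.281,  0.045]), 0.83)]
[ 0.52471572 -0.28482562  0.036     ] ((529.3246459960938, -284.13458251953125), (130.89915466308594, 36.14449691772461), 8.847670555114746)
lever [(array([ 0.645, -0.265,  0.083]), 0.64), (array([ 0.405, -0.503,  0.035]), 0.23)]
```

The battery is home at about (0.529, -0.283), against a seat of (0.530, -0.283), with its top near 0.048. Next is the lever, with fingers shut and tilted 0.3 rad to extend the reach.

```bash
python3 - <<'E'
from h import *
plan((dock(.08,0,.16),A,.3),(dock(.08,0,.091),A,.3),(dock(.11,0,.091),A,.3),(dock(.18,0,.091),A,.3))
E
```

```text
[-0.497, -0.001, 0.165, 0.0, -0.192, -0.001] n>= 4.0
[0.082, 0.0, 0.264, 0.0, 0.0, 0.0] n>= 2.0
[-0.115, -0.0, 0.035, 0.0, 0.0, 0.0] n>= 1.0
[-0.267, 0.0, 0.083, 0.0, 0.0, 0.0] n>= 2.0
```

Emit:
apply_moves --rows '[[[-0.497, 0, 0.165, 0, -0.192, 0], [-0.497, 0, 0.165, 0, -0.192, 0], [-0.497, 0, 0.165, 0, -0.192, 0], [-0.497, 0, 0.165, 0, -0.192, 0], [-0.497, 0, 0.165, 0, -0.192, 0], [-0.497, 0, 0.165, 0, -0.192, 0], [-0.497, 0, 0.165, 0, -0.192, 0]]]' --claw 0

```text
clock: 26.15
tool_pos: [0.6036, -0.2716, 0.1615]
tcp_rot: [-0.226, 2.833, 0.033]
wrist_force: [-0.5, -0.4, -0.3]
gripper_width: 0.0004
grip_force: 0.0
```

Emit:
apply_moves --rows '[[[0.04, 0, 0.13, 0, 0, 0], [0.082, 0, 0.264, 0, 0, 0], [0.082, 0, 0.264, 0, 0, 0], [0.082, 0, 0.264, 0, 0, 0]]]'

```text
clock: 26.48
tool_pos: [0.6025, -0.2707, 0.0906]
tcp_rot: [-0.225, 2.835, 0.037]
wrist_force: [-0.7, -0.1, 0.4]
gripper_width: 0.0
grip_force: 0.0
```

Emit:
apply_moves --rows '[[[-0.06, 0, 0.018, 0, 0, 0], [-0.115, 0, 0.035, 0, 0, 0], [-0.17, 0, 0.053, 0, 0, 0], [-0.22, 0, 0.068, 0, 0, 0], [-0.27, 0, 0.083, 0, 0, 0], [-0.31, 0, 0.096, 0, 0, 0], [-0.31, 0, 0.096, 0, 0, 0]]]'

```text
clock: 27.07
tool_pos: [0.6798, -0.2606, 0.0943]
tcp_rot: [-0.221, 2.844, 0.029]
wrist_force: [-41.7, -3.3, 19.5]
gripper_width: -0.0001
grip_force: 21.3
```

```bash
python3 - <<'E'
from h import *
for n in ("side","scene"):
    c,_=snap(n); print("lever",[(np.round(d["point"],3),round(d["conf"],2)) for d in arm.find_in(n,"lever_tip")])
p=arm.read_state()["tool_pos"]; d=p[:2]-C; a=np.radians(A); print(p,d@[np.cos(a),np.sin(a)],d@[-np.sin(a),np.cos(a)],arm.read_state()["wrist_force"])
plan((dock(.185,0,.091),A,.3))
E
```

```text
lever [(array([ 0.694, -0.251,  0.096]), 0.56)]
lever [(array([ 0.588, -0.53 ,  0.077]), 0.68), (array([ 0.702, -0.254,  0.103]), 0.44), (array([ 0.796, -0.207,  0.118]), 0.31)]
[ 0.67966857 -0.26064764  0.09439504] 0.1564125607560229 -0.0016766355422662552 [-38.52940652  -2.04078115  16.57103303]
[-0.106, 0.007, 0.046, -0.002, -0.005, -0.003] n>= 1.0
```

Emit:
apply_moves --rows '[[[0.05, 0, -0.02, 0, 0, 0], [0.2, 0, -0.06, 0, 0, 0], [0.35, 0, -0.2, 0, 0, 0], [0.5, 0, -0.5, 0, 0, 0], [0.6, 0, -0.6, 0, 0, 0], [0.6, 0, -0.6, 0, 0, 0]]]'

```text
clock: 27.77
tool_pos: [0.4996, -0.2886, 0.1939]
tcp_rot: [-0.227, 2.83, 0.028]
wrist_force: [-0.0, -1.2, 0.2]
gripper_width: 0.0
grip_force: 0.0
```

```bash
python3 - <<'E'
from h import *
print(arm.read_state()["tool_pos"],arm.read_state()["clock"])
def ball(im,c,near):
    h=cv2.cvtColor(im,cv2.COLOR_BGR2HSV); m=((h[...,0]<8)|(h[...,0]>172))&(h[...,1]>170)&(h[...,2]>90)
    n,l,s,ce=cv2.connectedComponentsWithStats(m.astype(np.uint8)); 
    k=[(np.linalg.norm(ce[i]-near),ce[i].round(1),s[i][4]) for i in range(1,n) if s[i][4]>8]
    return sorted(k,key=lambda t:t[0])[:3]
pix={}
for n in ("side","scene"):
    c=cam(n)
    for lab,im in (("old",cv2.imread(f"pics/{n}0.png")),("now",arm.grab_frame(n))):
        pr=proj(c,[.649 if lab=="old" else .69,-.26,.105]); b=ball(im,c,pr); print(n,lab,pr.round(),b); pix[n,lab]=b[0][1]
    print("find",[(np.round(d["point"],3),round(d["conf"],2)) for d in arm.find_in(n,"lever_tip")])
for lab in ("old","now"):
    Ps=[cam(n)[0]@np.column_stack([cam(n)[1],cam(n)[2]]) for n in ("side","scene")]
    X=cv2.triangulatePoints(Ps[0],Ps[1],pix["side",lab].reshape(2,1),pix["scene",lab].reshape(2,1)); X=(X[:3]/X[3]).ravel()
    d=X[:2]-C; a=np.radians(A); print(lab,X.round(4),"dock x",d@[np.cos(a),np.sin(a)],"y",d@[-np.sin(a),np.cos(a)])
E
```

```text
[ 0.49959692 -0.28860035  0.1939192 ] 27.7667
side old [306. 188.] [(np.float64(2.579003904616873), array([308.7, 188. ]), np.int32(24)), (np.float64(41.469787680925585), array([264.9, 192.5]), np.int32(215)), (np.float64(65.94133956769006), array([349.6, 138.8]), np.int32(32))]
side now [295. 186.] [(np.float64(3.157767038554415), array([292.4, 187.4]), np.int32(25)), (np.float64(29.43530770981485), array([267.1, 194.4]), np.int32(367)), (np.float64(72.09006499698427), array([349.7, 138.7]), np.int32(33))]
find [(array([ 0.692, -0.25 ,  0.094]), 0.58)]
scene old [238. 224.] [(np.float64(3.2267417393958855), array([239., 221.]), np.int32(18)), (np.float64(71.43659690117731), array([191.6, 169.5]), np.int32(31)), (np.float64(99.77060466422412), array([253.9, 322.4]), np.int32(665))]
scene now [230. 231.] [(np.float64(2.4963953345452743), array([229.7, 233.8]), np.int32(22)), (np.float64(72.6127334337918), array([191.6, 169.4]), np.int32(31)), (np.float64(94.52874365703553), array([253.8, 322.7]), np.int32(678))]
find [(array([ 0.7  , -0.254,  0.104]), 0.59), (array([0.498, 0.314, 0.006]), 0.28)]
old [ 0.6394 -0.2618  0.1091] dock x 0.11649171036429187 y 0.0035883526417407555
now [ 0.6973 -0.2525  0.1035] dock x 0.17515716514067858 y 0.0035531499819315662
```

The ball centre travelled about 59 mm and the push ended on a stiff stop with the stem leaning to +x. I'll push once more, a little higher, to make sure it's fully thrown.

```bash
python3 - <<'E'
from h import *
plan((dock(.12,0.002,.115),A,.3),(dock(.148,0.002,.096),A,.3),(dock(.165,0.002,.096),A,.3))
E
```

```text
[-0.458, 0.019, 0.472, -0.004, 0.003, -0.001] n>= 4.0
[-0.085, 0.0, 0.106, 0.0, 0.0, 0.0] n>= 1.0
[-0.065, -0.0, 0.02, 0.0, 0.0, 0.0] n>= 1.0
```

Emit:
apply_moves --rows '[[[-0.3, 0.019, 0.2, 0, 0, 0], [-0.458, 0.019, 0.472, 0, 0, 0], [-0.458, 0.019, 0.472, 0, 0, 0], [-0.458, 0.019, 0.472, 0, 0, 0], [-0.5, 0.019, 0.53, 0, 0, 0], [-0.543, 0.019, 0.578, 0, 0, 0], [-0.543, 0.019, 0.578, 0, 0, 0]]]'

```text
clock: 28.55
tool_pos: [0.6714, -0.2533, 0.0879]
tcp_rot: [-0.23, 2.835, 0.038]
wrist_force: [-0.5, 0.0, -0.1]
gripper_width: -0.0001
grip_force: 0.0
```

Emit:
apply_moves --rows '[[[-0.02, 0, 0.006, 0, 0, 0], [-0.035, 0, 0.011, 0, 0, 0], [-0.05, 0, 0.015, 0, 0, 0], [-0.05, 0, 0.015, 0, 0, 0]]]'

```text
clock: 28.88
tool_pos: [0.6783, -0.2539, 0.0903]
tcp_rot: [-0.222, 2.843, 0.035]
wrist_force: [-30.5, 0.8, 10.0]
gripper_width: 0.0004
grip_force: 13.0
```

It reaches the same stiff stop, so the lever is fully thrown. I'll retreat and check everything.

Emit:
apply_moves --rows '[[[0.05, 0, -0.02, 0, 0, 0], [0.15, 0, -0.06, 0, 0, 0], [0.3, 0, -0.3, 0, 0, 0], [0.4, 0, -0.6, 0, 0, 0], [0.5, 0, -0.75, 0, 0, 0], [0.5, 0.3, -0.75, 0, 0, 0], [0.5, 0.3, -0.75, 0, 0, 0], [0.5, 0.3, -0.75, 0, 0, 0]]]'

```text
clock: 29.55
tool_pos: [0.497, -0.2063, 0.238]
tcp_rot: [-0.226, 2.829, 0.029]
wrist_force: [0.2, 0.3, -0.1]
gripper_width: -0.0002
grip_force: 0.0
```

```bash
python3 - <<'E'
from h import *
st=arm.read_state(); print(st["tool_pos"],st["clock"],st["wrist_force"])
for n in ("side","scene"):
    snap(n)
    for t in ("lever_tip","battery_mid","cover_mid","spray","oil","tape"): print(n,t,[(np.round(d["point"],3),round(d["conf"],2)) for d in arm.find_in(n,t)][:4])
E
```

```text
[ 0.49697731 -0.2063314   0.2379958 ] 29.55 [ 0.24106999  0.34607561 -0.12948418]
side lever_tip [(array([0.495, 0.32 , 0.006]), 0.62)]
side battery_mid [(array([ 0.299, -0.185,  0.041]), 0.86), (array([ 0.526, -0.276,  0.044]), 0.73), (array([0.317, 0.306, 0.025]), 0.69)]
side cover_mid []
side spray [(array([ 0.774, -0.202,  0.11 ]), 0.71)]
side oil [(array([ 0.582, -0.524,  0.089]), 0.57)]
side tape [(array([0.701, 0.05 , 0.021]), 0.7), (array([0.656, 0.477, 0.024]), 0.7)]
scene lever_tip []
scene battery_mid [(array([ 0.312, -0.188,  0.04 ]), 0.77), (array([0.331, 0.301, 0.022]), 0.62)]
scene cover_mid [(array([ 0.517, -0.001,  0.013]), 0.57)]
scene spray [(array([ 0.79 , -0.207,  0.118]), 0.8)]
scene oil [(array([ 0.586, -0.532,  0.078]), 0.95)]
scene tape [(array([0.706, 0.046, 0.024]), 0.62)]
```

```bash
python3 -c "
from cell import arm
print(arm.finish_job())"
```

```text
the job is handed in; nothing more can be done
None
```

I did all the steps in the order asked and handed the job in at 29.6 s; `finish_job()` gave no verdict. The cover lies flat on the mat, the battery measures home in the saddles, and the lever is over to +x against a firm stop, though its ball moved about 59 mm against the 70 mm given for the tip.

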